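Set the running play of a tape reel

ROBOT

A 6-joint arm with a two-finger parallel gripper is mounted at the origin on the work surface. World frame = base frame: x ahead of the robot, y to its left, z up, the work surface at z = 0. Lengths are in m, angles in rad, forces in N, time in s.
With the tool pointing down it reaches from about 0.35 to 0.775 m from the base axis. Payload 7.3 kg.
Tool frame: the origin (TCP) lies on the centre line of the jaws, within the pads' length; the fingertips stand 17 mm ahead of it and the grasp point (between the pads) lies 2 mm behind it (robot.tcp_to_tips is the distance from the TCP to the fingertips, in m); z points along the fingers, y is the line along which they close (so a half turn about z gives the same grasp; the last joint's range is limited). The gripper opens to 92 mm and grips with 3 to 60 N. Pads are 19 mm wide; open, the fingers measure 130 mm over their backs; the gripper's body (75 mm by 190 mm) begins 47 mm behind the grasp point.
Start: joints at [1.02, 0.342, 1.524, -0, 1.275, -0.146], TCP at [0.207, 0.483, 0.244] pointing down, gripper open.
Joint ranges: [-2.53, 2.53], [-0.77, 2.02], [0.04, 2.7], [-1, 4.14], [0.28, 2.66], [-3.11, 3.11]. Speed limits (rad/s): [2.57, 2.57, 3.14, 3.14, 3.14, 3.14].

INTERFACE

Orientations are given as [roll, pitch, yaw] about the fixed x, y, z axes, in that order (R = Rz(yaw) Ry(pitch) Rx(roll)).
In Python, from cell import robot gives the robot as it stands. The module is installed in compiled form; this text tells all that it offers.
- The arm moves only by the tool carry_out, never from a script. Its argument "commands" is a list of rows, each a list of 3 entries, a list of its own where there are three numbers: the shift along the tool's x, y, z in m, then the turn about the tool's z in rad, then the opening, from 0 (shut) to 1 (fully open). In form: [[[dx, dy, dz], yaw, claw], ...]. A call has 1 to 20 rows; each row shifts and turns the commanded pose from where the row before left it, along the tool's axes as they then stand; what a row does not reach is not made up. A row lasts 1/8 s, in which the tool goes at most 62.5 mm and 10.7 degrees, less where a joint would pass 70% of its speed; a pose out of reach is approached as far as the arm can. A call is refused whole if a number of a shift passes 0.0625 or a number of a turn 0.188, either way. A call with a gripper value outside its range is refused whole. The fingers move at their own pace and stop on an object; "newtons" is the grip in N (left out, the last holds). Time passes only in rows, so rows that do not move let the fingers close. It gives the time, the measured TCP pose, the force, the opening and the grip force at its end, in the units of the state.
- robot.observe(): the state, without advancing time (a new reading comes with each control period).
- robot.read_camera(name): name is "scene" or "top" or "wrist"; returns a dict with "pixels" (384x512x3 uint8, red, green, blue), "fx", "fy", "cx", "cy" (pixels), "k1" (the pictures are not rectified: a ray, as slopes to the right and down, at radius r is drawn at 1 + k1 r^2 times it, then the intrinsics apply), "view" (4x4, takes a point from world to camera coordinates); the wrist camera has in their place "T_tool_cam" (4x4, takes a point from camera to tool coordinates, whose origin is the TCP and whose axes are the flange's). Camera axes: x right, y up, looking along -z (the intrinsics and any distortion apply to the point x, -y, -z); pixel columns grow to the right and rows downward; lengths in m; the calibration is good to about 2 mm. A picture is of the moment at which its call begins: read the wrist's pose just before it. There is no depth.
- robot.hand_in(): hands the job in; it is judged then, once.
Trained networks look in a picture, given as the dict that the camera call returned (one of the last four; its "shot" number tells which), for a name from the list of things; names that differ only in an ending like _2 or _b are one class to them, and where a whole thing is asked for, a point or a joint stands for the part that bears it (a point fixed in the world has none). Each returns a list of dicts, best first, with "p" (0 to 1); they miss things now and then, are a little off and sometimes report something else, mostly with a low value. They report only what shows in the picture. A call takes as long as a camera call.
- robot.find_in(picture, name): "at" ([column, row] in pixels, amid what is visible of it).
- robot.tip_of(picture, name): "at" ([column, row] in pixels: a listed point, or the origin of a listed thing).
The state is a dict: "time": time; "qpos": joint angles; "qvel": joint speeds; "joint_efforts": joint torques, N m; "tool_pos": TCP position; "tool_rot": TCP orientation; "contact_force": force on the tool from outside, world axes, zero at the start; "torque": the same for the moment, N m; "opening": finger opening in m; "grip_force": force on a finger pad.
Only numpy, scipy, OpenCV 4.12 (cv2) and the standard library are available. Lean on these libraries where they do the work, as an engineer would, in place of code of your own. Each camera call takes 0.05 s, during which the arm holds its last target. There are 200 camera calls.

TASK

On the tape reel stand, first turn the black brake knob clockwise until it clicks past its detent into its other position. Then screw the knurled nut on the spindle down (clockwise) until it bottoms out, back it off a quarter turn so that the roll can run free, and finish while still holding the nut gripped there: do not let go of it. Leave the brake released and the other things on the desk where they are.

Things in the scene. Friction and masses are not known exactly. Their poses are not given: they have to be found in the camera images.
- nut_mid (a point): Centre of the knurled aluminium nut on the upright spindle, half-way up: a round cylinder 40 mm in diameter, 38 mm tall, axis vertical. Bottomed out, this point is 99 mm above the desk (underside 80 mm). Right-hand thread, 4 mm of rise per turn; the spindle end shows above it. A short dark line on the top face, from the axis along this frame's x, turns with it
- nut (a joint): How far the nut is unscrewed from its seat, rad: 0 = bottomed out (a hard stop), growing anticlockwise seen from above; a quarter turn off is 1.57. It starts between 2 and 3.5. It turns with light friction (0.05 N m) and stays where it is left
- knob_mid (a point): Grip point of the black brake knob, on its upright axis, 48 mm above the desk, 140 mm from the nut's axis. Its grip is an upright bar 44 mm long (this frame's x), 14 mm thick (y), 34 mm tall, top 10 mm above this point; below is a disc 48 mm in diameter, its top 22 mm below this point. A white mark on the bar points to -x
- knob (a joint): Brake knob angle, rad, growing clockwise seen from above: 0 = brake on (start), 1.05 (60 degrees) = brake released; a stop at each end. A sprung detent resists with 0.17 N m at the start, falling to nothing half-way (0.52), and past that it snaps the knob on to the other end
- stand: Fixed reel stand: dark base plate 130 (x) by 270 (y) by 12 mm, origin at the centre of its underside, z up. Spindle at y = -70 mm with the roll of tape (96 mm in diameter, top 66 mm up) and over it the brass hub seat (36 mm in diameter, top 80 mm up) that the nut bottoms on; brake knob at y = +70 mm
- pen_cup: Grey pen cup with pens, 72 mm in diameter, 90 mm tall (pens to 150 mm), loose bystander; origin at the centre of its underside, z up
- spare_roll: Spare roll of tape lying flat, 96 mm in diameter, 48 mm tall, loose bystander; origin at the centre of its underside, z up
- mouse: Black computer mouse, 100 by 60 by 32 mm, loose bystander; origin at the centre of its underside, z up
- note_block: Block of yellow note paper, 75 by 75 by 30 mm, loose bystander; origin at the centre of its underside, z up

How it is judged:
On the way, in this order (a step that is already met when the one before it is completed fails the run):
1. the brake knob has clicked past its detent into the released position (value of joint knob above 0.9 rad), for 0.1 s.
2. the nut is screwed down until it bottoms out (value of joint nut below 0.08 rad), for 0.1 s.
At the end, for the whole second after the job is handed in: The nut, once bottomed out, stands a quarter turn off its seat (1.57 rad, within 0.35 rad or 20 degrees), still, with the fingers still gripping it (over 3 N, the grasp point within 30 mm of the nut's centre and 15 mm of its axis), and the brake knob is still in its released position (over 0.9 rad) (value of joint nut between 1.22 and 1.92 rad and velocity of joint nut between -0.1 and 0.1 rad/s and contact force between the fingers and nut above 3 N and horizontal distance between the grasp point and nut_mid below 0.015 m and distance between the grasp point and nut_mid below 0.03 m and value of joint knob above 0.9 rad); the arm keeps its last pose, push and grip.
It fails at once if a bystander on the desk is moved by more than 20 mm (distance of any of pen_cup, spare_roll, mouse, note_block from where it was at the start of the episode above 0.02 m).
It also fails if it takes over 61 s, if anything falls off the work surface, if the arm or the gripper's body presses on something with over 40 N, if the wrist force passes 120 N, or if a joint passes its speed limit or range.

## Working session

There is one attempt and no reset: what is moved stays moved. The work goes in short steps, Python scripts to look and compute and a tool call to move; the robot and the scene stay as the last step left them, time stands still between calls to the robot, and variables do not carry over. Pictures are saved under pics/ and viewed, at most 10 in all, crops included, and the job is handed in when it is done.

Besides the shell and the picture viewer there is one more tool, called after "Call:" as name(argument=value, ...) on one line, values as JSON. carry_out: Moves the arm, as the interface text tells. Its arguments: {"type":"object","properties":{"commands":{"type":"array"},"newtons":{"type":"number"}},"required":["commands"]}

```bash
mkdir -p pics
cat > h.py <<'E'
import numpy as np, cv2
from scipy.spatial.transform import Rotation as R
from cell import robot
def ray(p,px,st=None):
    u=np.array([(px[0]-p["cx"])/p["fx"],(px[1]-p["cy"])/p["fy"]]);v=u.copy()
    for _ in range(20): v=u/(1+p["k1"]*(v@v))
    d=np.array([v[0],-v[1],-1.])
    if "view" in p: T=np.linalg.inv(np.array(p["view"]))
    else:
        W=np.eye(4);W[:3,:3]=R.from_euler("xyz",st["tool_rot"]).as_matrix();W[:3,3]=st["tool_pos"];T=W@np.array(p["T_tool_cam"])
    return T[:3,3],T[:3,:3]@d
def at(p,px,z,st=None):
    o,d=ray(p,px,st);return o+d*(z-o[2])/d[2]
def save(p,n): cv2.imwrite("pics/"+n,cv2.cvtColor(p["pixels"],cv2.COLOR_RGB2BGR))
E
python3 - <<'E'
from h import *
st=robot.observe();print(st["tool_pos"],st["tool_rot"],st["opening"],st["time"])
for c in ["top","scene"]:
    p=robot.read_camera(c);save(p,c+"1.png")
    print(c,np.linalg.inv(np.array(p["view"]))[:3,3].round(3))
    for n,z in [("nut_mid",.102),("knob_mid",.048),("stand",0),("pen_cup",0),("spare_roll",0),("mouse",0),("note_block",0)]:
        for r in robot.tip_of(p,n)[:2]: print(n,round(r["p"],2),np.round(r["at"]),at(p,r["at"],z).round(3))
E
```

```text
[0.20654437 0.48224035 0.24304011] [-3.14005441e+00 -1.88951396e-04  2.73681429e+00] 0.09158386594768575 0.0
top [ 0.455 -0.     1.173]
nut_mid 0.53 [276. 206.] [ 0.517 -0.054  0.102]
knob_mid 0.73 [291. 157.] [ 0.645 -0.096  0.048]
stand 0.8 [283. 185.] [ 0.578 -0.078  0.   ]
pen_cup 0.56 [113. 155.] [0.665 0.374 0.   ]
spare_roll 0.67 [370. 156.] [ 0.652 -0.311  0.   ]
mouse 0.68 [387. 213.] [ 0.502 -0.35   0.   ]
note_block 0.62 [135. 214.] [0.507 0.312 0.   ]
scene [1.319 0.272 0.707]
nut_mid 0.61 [243. 170.] [ 0.496 -0.052  0.102]
knob_mid 0.81 [210. 210.] [ 0.644 -0.098  0.048]
knob_mid 0.74 [373. 268.] [0.71  0.359 0.048]
stand 0.87 [229. 210.] [ 0.574 -0.071  0.   ]
pen_cup 0.62 [374. 268.] [0.666 0.369 0.   ]
spare_roll 0.78 [148. 212.] [ 0.666 -0.304  0.   ]
mouse 0.58 [162. 180.] [ 0.505 -0.35   0.   ]
mouse 0.49 [375. 266.] [0.658 0.37  0.   ]
note_block 0.83 [358. 225.] [0.514 0.311 0.   ]
```

View pics/top1.png

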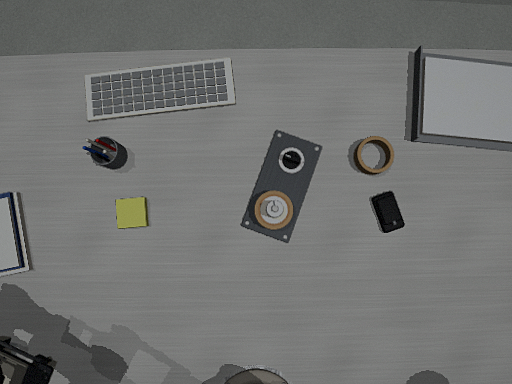

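Call:
carry_out(commands=[[[-0.037, -0.022, 0], 0, 1], [[-0.037, -0.022, 0], 0, 1], [[-0.037, -0.022, 0], 0, 1], [[-0.037, -0.022, 0], 0, 1], [[-0.037, -0.022, 0], 0, 1], [[-0.037, -0.022, 0], 0, 1], [[-0.037, -0.022, 0], 0, 1], [[-0.037, -0.022, 0], 0, 1], [[-0.037, -0.022, 0], 0, 1], [[-0.037, -0.022, 0], 0, 1], [[-0.037, -0.022, 0], 0, 1], [[-0.037, -0.022, 0], 0, 1], [[-0.037, -0.022, 0], 0, 1], [[-0.037, -0.022, 0], 0, 1], [[-0.037, -0.022, 0], 0, 1], [[-0.037, -0.022, 0], 0, 1], [[0, 0, 0], 0, 1], [[0, 0, 0], 0, 1]])

```text
time: 3.05
tool_pos: [0.6118, -0.0737, 0.2434]
tool_rot: [3.141, -0.001, 2.737]
contact_force: [-0.3, 1.4, 0.0]
opening: 0.0921
grip_force: 0.0
```

The top view shows the stand at about (282,186), with the nut at (275,209) and the knob at (291,159). The bystanders are all well clear of it. Next I'll take a close wrist view.

Run:
```python
from h import *
st=robot.observe();p=robot.read_camera("wrist");save(p,"w1.png")
print(np.array(p["T_tool_cam"]).round(3))
for n,z in [("nut_mid",.101),("knob_mid",.048),("stand",0)]:
    for r in robot.tip_of(p,n)[:2]: print(n,round(r["p"],2),np.round(r["at"]),at(p,r["at"],z,st).round(4))
```

```text
[[ 0.001  0.956  0.294  0.079]
 [ 1.    -0.001  0.001 -0.001]
 [ 0.001  0.294 -0.956 -0.14 ]
 [ 0.     0.     0.     1.   ]]
nut_mid 0.57 [243.  60.] [ 0.5123 -0.0484  0.101 ]
knob_mid 0.7 [252. 203.] [ 0.6438 -0.0996  0.048 ]
stand 0.81 [252. 132.] [ 0.5785 -0.0726  0.    ]
```

View pics/w1.png

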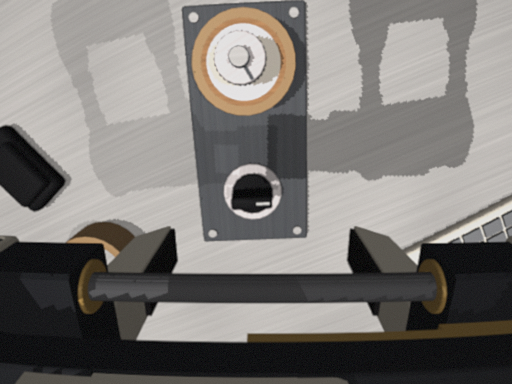

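Run:
```python
import cv2
a=cv2.imread("pics/w1.png")[150:230,205:305]
cv2.imwrite("pics/w1c.png",cv2.resize(a,None,fx=7,fy=7,interpolation=cv2.INTER_CUBIC)*1)
```

```text
(no output)
```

View pics/w1c.png

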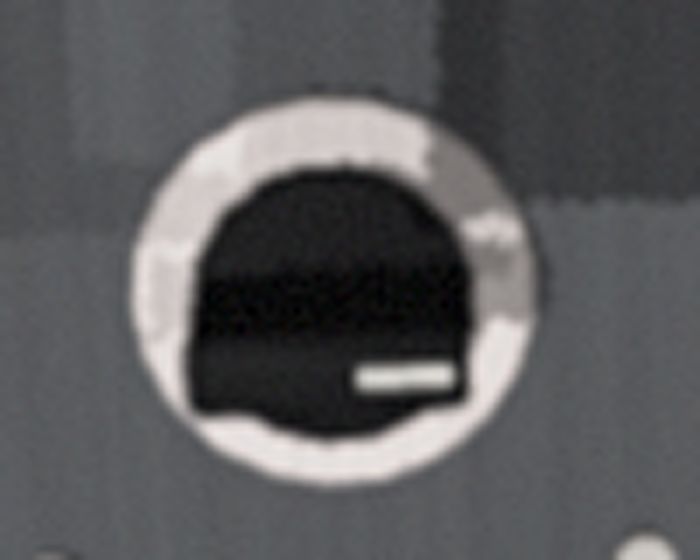

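Run:
```python
from h import *
st=robot.observe();p=robot.read_camera("wrist")
a=at(p,(255.7,204.0),.058,st);b=at(p,(270,203.4),.058,st);c=at(p,(251.9,203.6),.058,st)
d=b-a;n=at(p,(239,55),.124,st);s0=at(p,(239,63),.12,st)
print(c,np.degrees(np.arctan2(d[1],d[0])),np.linalg.norm(d),"toolY deg",np.degrees(np.arctan2(-np.cos(st["tool_rot"][2]),np.sin(st["tool_rot"][2]))))
M=R.from_euler("xyz",st["tool_rot"]).as_matrix()
print("knob in tool",M.T@(np.array([c[0],c[1],.05])-st["tool_pos"]))
```

```text
[ 0.64207912 -0.09825673  0.058     ] 69.51260803012075 0.01507915001145186 toolY deg 66.88076382832425
knob in tool [-0.03755188 -0.01139604  0.1941556 ]
```

Call:
carry_out(commands=[[[-0.019, -0.0055, 0], 0, 1], [[-0.019, -0.0055, 0], 0, 1], [[0, 0, 0.01], -0.179, 1], [[0, 0, 0.01], -0.179, 1], [[0, 0, 0.01], -0.179, 1], [[0, 0, 0.01], -0.179, 1], [[0, 0, 0.01], -0.179, 1], [[0, 0, 0.01], -0.179, 1], [[0, 0, 0.01], -0.179, 1], [[0, 0, 0.01], -0.179, 1], [[0, 0, 0.01], -0.179, 1], [[0, 0, 0], 0, 1], [[0, 0, 0], 0, 1]])

```text
time: 4.92
tool_pos: [0.6431, -0.0989, 0.1543]
tool_rot: [-3.141, 0.0, -1.938]
contact_force: [0.2, 0.0, 0.1]
opening: 0.0913
grip_force: 0.0
```

Run:
```python
from h import *
st=robot.observe();p=robot.read_camera("wrist");save(p,"w2.png")
print(st["tool_pos"],st["tool_rot"],st["qpos"])
M=R.from_euler("xyz",st["tool_rot"]).as_matrix()
for r in robot.tip_of(p,"knob_mid")[:2]:
    a=at(p,r["at"],.048,st);print(r,a,M.T@(a-st["tool_pos"]))
```

```text
[ 0.64305908 -0.09892321  0.15431225] [-3.14082144e+00  1.57805801e-04 -1.93843516e+00] [-2.70371412e-01  6.44975081e-01  1.27046774e+00  8.73218292e-05
  1.22536693e+00 -3.04435471e+00]
{'at': [264.3, 189.1], 'p': 0.96} [ 0.64016127 -0.10270446  0.048     ] [0.00458686 0.00142713 0.10631045]
```

View pics/w2.png

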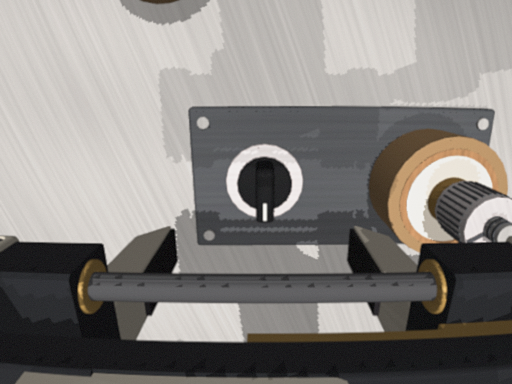

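Call:
carry_out(commands=[[[0.002, 0.0015, 0.02], 0, 1], [[0, 0, 0.02], 0, 1], [[0, 0, 0.02], 0, 1], [[0, 0, 0.02], 0, 1], [[0, 0, 0.015], 0, 1], [[0, 0, 0.009], 0, 1], [[0, 0, 0], 0, 1], [[0, 0, 0], 0, 0], [[0, 0, 0], 0, 0], [[0, 0, 0], 0, 0], [[0, 0, 0], 0, 0], [[0, 0, 0], 0, 0], [[0, 0, 0], 0, 0], [[0, 0, 0], 0, 0], [[0, 0, 0], 0, 0]], newtons=30)

```text
time: 6.9
tool_pos: [0.6408, -0.1005, 0.0497]
tool_rot: [-3.142, 0.0, -1.935]
contact_force: [-0.0, 0.4, 0.3]
opening: 0.0162
grip_force: 0.0
```

Call:
carry_out(commands=[[[0, 0, 0], 0, 0], [[0, 0, 0], 0, 0], [[0, 0, 0], 0, 0]])

```text
time: 7.28
tool_pos: [0.6406, -0.1004, 0.0497]
tool_rot: [3.141, 0.0, -1.935]
contact_force: [-1.2, 1.0, 1.7]
opening: 0.0138
grip_force: 30.0
```

Call:
carry_out(commands=[[[0, 0, 0], 0.1, 0], [[0, 0, 0], 0.12, 0], [[0, 0, 0], 0.12, 0], [[0, 0, 0], 0.12, 0], [[0, 0, 0], 0.12, 0], [[0, 0, 0], 0.12, 0], [[0, 0, 0], 0.12, 0], [[0, 0, 0], 0.12, 0], [[0, 0, 0], 0.1, 0], [[0, 0, 0], 0.03, 0], [[0, 0, 0], 0, 0], [[0, 0, 0], 0, 0]])

```text
time: 8.78
tool_pos: [0.6394, -0.099, 0.0497]
tool_rot: [3.139, -0.003, -3.004]
contact_force: [-5.2, 5.6, 4.9]
opening: 0.0134
grip_force: 30.3
```

Call:
carry_out(commands=[[[0, 0, 0], 0, 1], [[0, 0, 0], 0, 1], [[0, 0, 0], 0, 1], [[0, 0, 0], 0, 1], [[0, 0, 0], 0, 1], [[0, 0, 0], 0, 1], [[0, 0, -0.02], 0, 1], [[0, 0, -0.04], 0, 1], [[0, 0, -0.05], 0, 1], [[0, 0, -0.05], 0, 1], [[0, 0, -0.03], 0, 1], [[0, 0, 0], 0, 1], [[0, 0, 0], 0, 1]])

```text
time: 10.4
tool_pos: [0.6402, -0.1004, 0.2383]
tool_rot: [3.141, -0.002, -3.005]
contact_force: [0.2, -0.4, 0.4]
opening: 0.0922
grip_force: 0.0
```

Run:
```python
from h import *
st=robot.observe();p=robot.read_camera("wrist");save(p,"w3.png")
print(st["tool_pos"],st["tool_rot"],st["qpos"])
M=R.from_euler("xyz",st["tool_rot"]).as_matrix()
for r in robot.tip_of(p,"nut_mid")[:2]:
    a=at(p,r["at"],.101,st);print(r,a,M.T@(a-st["tool_pos"]))
```

```text
[ 0.64020164 -0.10036406  0.23834244] [ 3.14066985e+00 -1.86925132e-03 -3.00542101e+00] [-2.73723512e-01  5.79048893e-01  1.15385784e+00  1.02755106e-04
  1.41076808e+00 -1.98070710e+00]
```

View pics/w3.png

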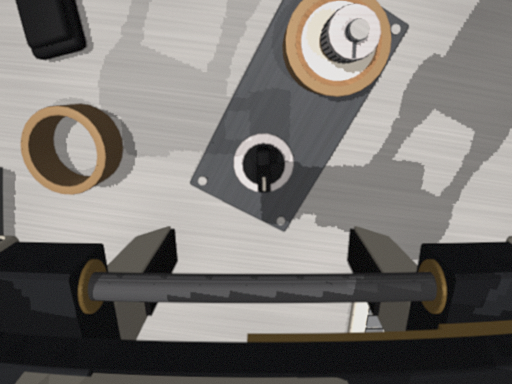

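Call:
carry_out(commands=[[[0.015, 0.017, 0], 0, 1], [[0.015, 0.017, 0], 0, 1], [[0.015, 0.017, 0], 0, 1], [[0.015, 0.016, 0], 0, 1], [[0, 0, 0], 0, 1], [[0, 0, 0], 0, 1]])

```text
time: 11.25
tool_pos: [0.5726, -0.0427, 0.2392]
tool_rot: [3.142, -0.0, -3.005]
contact_force: [0.5, -0.1, -0.0]
opening: 0.0919
grip_force: 0.0
```

Run:
```python
from h import *
st=robot.observe();p=robot.read_camera("wrist");save(p,"w4.png")
print(st["tool_pos"],st["tool_rot"])
M=R.from_euler("xyz",st["tool_rot"]).as_matrix()
for f,n in [(robot.tip_of,"nut_mid"),(robot.find_in,"nut"),(robot.tip_of,"knob_mid")]:
  for r in f(p,n)[:2]:
    a=at(p,r["at"],.048 if n[0]=="k" else .101,st);print(n,r,a,M.T@(a-st["tool_pos"]))
```

```text
[ 0.57259016 -0.04266938  0.23916273] [ 3.14153318e+00 -4.35074665e-04 -3.00547939e+00]
nut_mid {'at': [267.6, 111.4], 'p': 0.67} [ 0.51131225 -0.04734997  0.101     ] [0.06128615 0.00366948 0.13818963]
nut {'at': [273.0, 106.1], 'p': 0.64} [ 0.50642659 -0.04353769  0.101     ] [0.06560931 0.00810946 0.13819177]
```

View pics/w4.png

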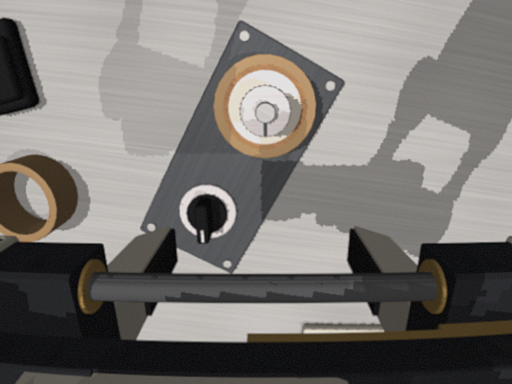

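Call:
carry_out(commands=[[[0.02, 0.002, 0], 0, 1], [[0.02, 0.002, 0], 0, 1], [[0.021, 0, 0], 0, 1], [[0, 0, 0.02], 0, 1], [[0, 0, 0.03], 0, 1], [[0, 0, 0.03], 0, 1], [[0, 0, 0.03], 0, 1], [[0, 0, 0.02], 0, 1], [[0, 0, 0.009], 0, 1], [[0, 0, 0], 0, 1], [[0, 0, 0], 0, 0], [[0, 0, 0], 0, 0], [[0, 0, 0], 0, 0], [[0, 0, 0], 0, 0], [[0, 0, 0], 0, 0], [[0, 0, 0], 0, 0], [[0, 0, 0], 0, 0], [[0, 0, 0], 0, 0], [[0, 0, 0], 0, 0]], newtons=15)

```text
time: 13.82
tool_pos: [0.5117, -0.0484, 0.1009]
tool_rot: [-3.139, 0.001, -3.005]
contact_force: [0.6, -8.1, -0.0]
opening: 0.0398
grip_force: 15.0
```

Call:
carry_out(commands=[[[0, -0.001, 0.0001], 0.1, 0], [[0, 0, 0.0001], 0.15, 0], [[0, 0, 0.0001], 0.15, 0], [[0, 0, 0.0001], 0.15, 0], [[0, 0, 0.0001], 0.15, 0], [[0, 0, 0.0001], 0.15, 0], [[0, 0, 0.0001], 0.15, 0], [[0, 0, 0.0001], 0.15, 0], [[0, 0, 0.0001], 0.15, 0], [[0, 0, 0.0001], 0.15, 0], [[0, 0, 0.0001], 0.15, 0], [[0, 0, 0.0001], 0.15, 0], [[0, 0, 0.0001], 0.1, 0], [[0, 0, 0], 0, 0], [[0, 0, 0], 0, 0]])

```text
time: 15.7
tool_pos: [0.5104, -0.0498, 0.0995]
tool_rot: [-3.14, 0.004, 1.428]
contact_force: [-5.8, -11.8, 3.6]
opening: 0.0399
grip_force: 15.0
```

Run:
```python
from h import *
st=robot.observe();print(st["torque"],st["contact_force"],st["qpos"][5],st["tool_rot"],st["grip_force"])
```

```text
[-2.02583425  0.89023419 -0.03610317] [ -5.76141035 -11.84962483   3.61557671] -0.09912363697080206 [-3.13995306  0.00359433  1.42821839] 14.99508485198021
```

Call:
carry_out(commands=[[[-0.001, -0.0005, 0.0001], 0.1, 0], [[0, 0, 0.0001], 0.1, 0], [[0, 0, 0], 0.1, 0], [[0, 0, 0.0001], 0.1, 0], [[0, 0, 0], 0.05, 0], [[0, 0, 0], 0, 0]])

```text
time: 16.45
tool_pos: [0.5106, -0.0485, 0.0993]
tool_rot: [3.142, 0.0, 0.979]
contact_force: [-1.6, -0.5, 3.9]
opening: 0.0397
grip_force: 15.0
```

```bash
cat > o.py <<'E'
from h import *
st=robot.observe();print(st["torque"],st["contact_force"],st["qpos"][5],st["tool_rot"],st["grip_force"],st["time"])
E
python3 o.py
```

```text
[-0.15017024  0.44293615  0.3569594 ] [-1.58527361 -0.51721979  3.93532177] 0.34783118756523684 [3.14155823e+00 2.25351454e-04 9.79009781e-01] 15.000803768634796 16.45
```

Call:
carry_out(commands=[[[0, 0, 0], 0.08, 0], [[0, 0, 0], 0.08, 0], [[0, 0, 0], 0, 0]])

```text
time: 16.82
tool_pos: [0.5108, -0.0485, 0.0993]
tool_rot: [3.141, -0.0, 0.82]
contact_force: [-1.6, -0.2, 3.6]
opening: 0.0396
grip_force: 15.0
```

```bash
python3 o.py
```

```text
[-0.0580727   0.33566088  0.27699091] [-1.59447096 -0.17148602  3.58300609] 0.5069754106482646 [ 3.14141368e+00 -1.39346521e-04  8.19664855e-01] 15.000875294208527 16.825
```

Call:
carry_out(commands=[[[0, 0, 0], -0.1, 0], [[0, 0, -0.0001], -0.15, 0], [[0, 0, -0.0001], -0.15, 0], [[0, 0, -0.0001], -0.15, 0], [[0, 0, -0.0001], -0.15, 0], [[0, 0, -0.0001], -0.15, 0], [[0, 0, -0.0001], -0.15, 0], [[0, 0, -0.0001], -0.15, 0], [[0, 0, -0.0001], -0.15, 0], [[0, 0, -0.0001], -0.15, 0], [[0, 0, -0.0001], -0.15, 0], [[0, 0, 0], 0, 0], [[0, 0, 0], 0, 0], [[0, 0, 0], 0, 0]], newtons=20)

```text
time: 18.58
tool_pos: [0.5101, -0.0485, 0.1002]
tool_rot: [-3.141, -0.001, 2.42]
contact_force: [-3.7, -1.4, 5.7]
opening: 0.0398
grip_force: 20.0
```

Run:
```python
import o
from h import *
p=robot.read_camera("scene");save(p,"s2.png")
a=cv2.imread("pics/s2.png")[110:250,160:300];w=robot.read_camera("wrist");save(w,"w5.png");b=cv2.imread("pics/w5.png")
a=cv2.resize(a,(384,384));cv2.imwrite("pics/c5.png",np.hstack([a,b[:, 56:456]]))
```

```text
[-0.08784713  0.65347886  0.11145416] [-3.70479214 -1.36154777  5.67242295] -1.0935507690273893 [-3.14087742e+00 -1.24180641e-03  2.41994095e+00] 20.00078111886978 18.575
```

View pics/c5.png

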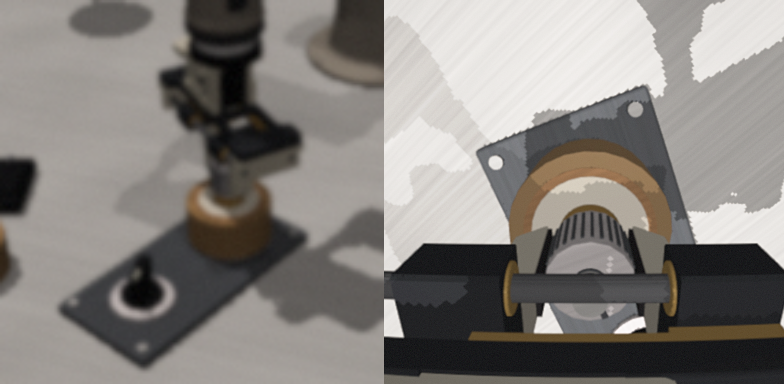

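Run:
```python
import cv2
a=cv2.imread("pics/w5.png")[220:345,190:340]
cv2.imwrite("pics/w5c.png",cv2.resize(a,None,fx=4.6,fy=4.6,interpolation=cv2.INTER_CUBIC))
```

```text
(no output)
```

View pics/w5c.png

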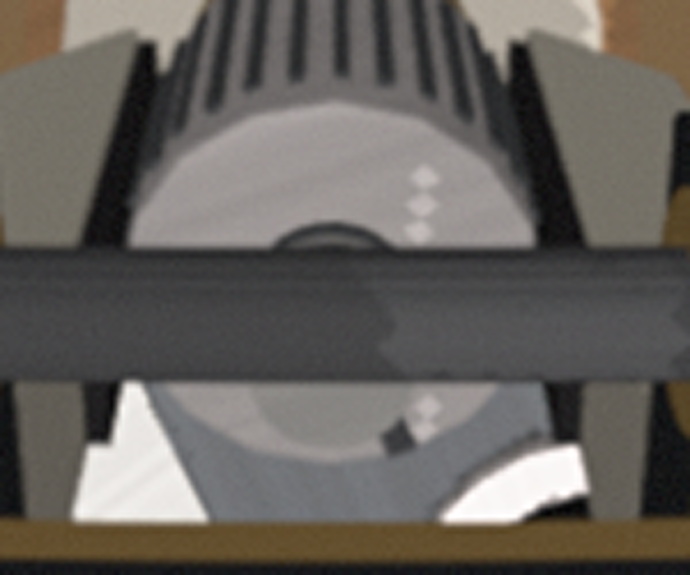

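```bash
python3 -c "
from cell import robot
print(robot.hand_in())"
```

```text
the job is handed in; nothing more can be done
None
```

I've handed the job in: the brake knob is released, and the nut was screwed down to its stop, then backed off about 1.6 rad (estimated from its mark) and is still gripped at 20 N. I saw no contact with any bystander; hand-in returned no verdict.

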